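# Hold the sprung bench tape out at the pencil line with a marble weight

### The job

Set the sprung bench tape for marking out: put the rubbing brick that lies across its path flat into the plywood tray, then use the tall marble weight to push the tape's steel end plate out until the plate's outer face stands on the long pencil line, and leave the weight standing upright on the slab behind the plate so that it alone holds the tape there. Never let the blade snap back, and leave the other things where they are.

Things in the scene. Friction and masses are not known exactly. Their poses are not given: they have to be found in the camera images.
- tape: Sprung bench tape fixed on the marble slab (slab top 30 mm above the table). Black case 78 long, 36 wide, 58 high, on a 62 wide foot. Origin: slab top under the mouth; x = the way the blade pulls out, y across, z up. A spring (1 N at home to 2 N far out) draws the blade back; no lock. The flat yellow blade, 20 wide, lies on the slab and things may stand on it.
- blade (a joint): Pull-out of the tape blade (m): 0 at home, when the end plate's outer face is 90 mm from the mouth; grows as the plate is pushed out, at most 0.2
- plate_face (a point): Foot of the outer (far) face of the blade's upright steel end plate, on the tape's centre line at slab level; axes as the tape's. The plate is 4 thick along x, 46 wide, from 2 to 32 above the slab. At home there is a clear gap of 86 mm between the mouth and the plate's inner face.
- line: The long pencil line, 170 long and 2 wide, ruled square across the tape's path on the slab, 95 to 155 mm beyond the plate's home; origin: its middle, on the slab; axes as the tape's (the line runs along y). A short 28 mm tick farther out is not it.
- weight: Marble weight, plain upright block 48 (x) by 56 (y) by 95 tall (z), about 0.7 kg, the tallest and thickest block; stands anywhere on the slab; origin: centre of its underside
- brick: Grey rubbing brick 36 (x) by 100 (y) by 30 high (z), about 0.2 kg, lying flat across the tape's path between the end plate and the line; origin: centre of its underside
- tray: Open plywood tray fixed on the slab, 170 (x) by 130 (y) by 35 high outside, walls 6, floor 6; origin: centre of its underside, on the slab
- mug: White mug, 72 across, 85 high, handle at +y; bystander; origin: centre of its underside
- jar: Glass jar, 60 across, 80 high; bystander; origin: centre of its underside
- offcut: Flat marble offcut 62 by 40 by 24 high beside the tape's path; bystander; origin: centre of its underside
- chisel: Steel chisel 190 long (along x), 22 wide, 14 high, lying beside the tape's path; bystander; origin: near its middle, underneath
- wedge: Small square marble piece 45 by 45 by 18 high; bystander; origin: centre of its underside
- slip: Upright marble sample 24 (x) by 60 (y) by 80 high, standing about 10 mm from one of the weight's wider faces, too close for a finger between; bystander; origin: centre of its underside
- tin: Small tin 64 across, 60 high; bystander; origin: centre of its underside

How it is judged:
By the outcome, as a careful person would: the job done as asked, in the order asked, and still so for the second after the job is handed in, with the robot touching nothing.
It also fails if it takes over 59 s, if anything falls off the work surface, if the arm or the gripper's body presses on something with over 40 N, if the wrist force passes 120 N, or if a joint passes its speed limit or range.

### The arm

A 7-joint arm with a two-finger parallel gripper is mounted at the origin on the work surface. World frame = base frame: x ahead of the robot, y to its left, z up, the work surface at z = 0. Lengths are in mm, angles in rad, forces in N, time in s.
With the tool pointing down it reaches from about 425 to 875 mm from the base axis. Payload 4.7 kg.
Tool frame: the origin (TCP) lies at the very end of the fingers, on their centre line; the grasp point (between the pads) lies 19 mm behind it; x points along the fingers, y is the direction in which the jaws open and shut, and the axes are right-handed (so a half turn about x gives the same grasp; the last joint's range is limited). The gripper opens to 87 mm and grips with 3 to 60 N. Pads are 19 mm wide; open, the fingers measure 117 mm over their backs; the gripper's body (75 mm by 190 mm) begins 51 mm behind the grasp point.
Start: joints at [1.355, 0.321, -0.07, 1.45, 0.023, 1.371, -0.057], TCP at [148.037, -632.938, 222.587] pointing down, gripper open.
Joint ranges: [-2.86, 2.86], [-0.3, 2.09], [-1.38, 1.24], [0.06, 2.45], [-1.56, 4.7], [0.09, 2.05], [-2.69, 2.69]. Speed limits (rad/s): [2.57, 2.57, 3.14, 3.14, 3.14, 3.14, 3.14].

### API

Orientations are given as a unit quaternion [w, x, y, z].
In Python, from cell import status, vision, job gives the robot as it stands.
- The arm moves only by the shell command python3 -m crank 'ROWS' [OPENING] [FORCE]. ROWS is JSON, a list of rows, each an object with "travel": the shift along the world's x, y, z in mm, a list of three; "rot": the turn, a rotation vector about the world's x, y, z in degrees, a list of three. In form: [{"travel": [x, y, z], "rot": [ax, ay, az]}, ...]. A call has 1 to 5 rows; each row shifts and turns the pose as measured when the row begins; what a row does not reach is not made up. A row lasts 1/12 s, in which the tool goes at most 41.7 mm and 7.16 degrees, less where a joint would pass 70% of its speed; a pose out of reach is approached as far as the arm can. A call is refused whole if a number of a shift passes 41.7 or a number of a turn 7.16, either way. A call with a gripper value outside its range is refused whole. OPENING is the opening, from -1 (shut) to 1 (fully open), set as the call begins (- or left out, the last holds). The fingers move at their own pace and stop on an object; FORCE is the grip in N (left out, the last holds). Time passes only in rows, so rows that do not move let the fingers close. It gives the time, the measured TCP pose, the force and the opening at its end, in the units of the state.
- status.state(): the state, without advancing time (a new reading comes with each control period).
- vision.camera(name): name is "scene" or "top" or "wrist"; returns the picture (384x512x3 uint8, red, green, blue); there is no depth.
- vision.get_calibration(name): a dict with "fovy" (degrees; the focal length in pixels is half the picture's height over the tangent of half this angle, whatever the lens; pixels are square), "cx", "cy" (the principal point, pixels), "eye" and "rotation" of the camera in the world. Camera axes: x right, y up, looking along -z (the intrinsics and any distortion apply to the point x, -y, -z); pixel columns grow to the right and rows downward; lengths in mm; the calibration is good to about 2 mm. A picture is of the moment at which its call begins: read the wrist's pose just before it. get_calibration takes no time and is no camera call; for the wrist camera it gives the pose at the moment of the call.
- job.close_job(): hands the job in, once; it reports no verdict.
The state is a dict: "time_s": time; "joint_pos": joint angles; "dq": joint speeds; "effort": joint torques, N m; "ee_pos": TCP position; "ee_rot": TCP orientation; "wrist_force": force on the tool from outside, world axes, zero at the start; "torque": the same for the moment, N m; "finger_gap": opening from 0.0 (shut) to 1.0 (fully open).
Only numpy, scipy, OpenCV 4.12 (cv2) and the standard library are available. Lean on these libraries where they do the work, as an engineer would, in place of code of your own. Each camera call takes 0.05 s, during which the arm holds its last target. There are 200 camera calls.

## Working session

There is one attempt and no reset: what is moved stays moved. The work goes in short steps, Python scripts to look and compute and a shell command to move; the robot and the scene stay as the last step left them, time stands still between calls to the robot, and variables do not carry over. Pictures are saved under pics/ and viewed, about 8 in all and at most 12, crops included, and the job is handed in when it is done.

```bash
ls; mkdir -p pics; python3 - <<'E'
from cell import status,vision
import cv2
print(status.state())
for n in("scene","top","wrist"):
    print(n,vision.get_calibration(n))
    cv2.imwrite(f"pics/{n}0.png",cv2.cvtColor(vision.camera(n),cv2.COLOR_RGB2BGR))
E
```

```text
pics
{'time_s': 0.0, 'joint_pos': array([ 1.35509868,  0.32180119, -0.07010315,  1.45169816,  0.02260903,
        1.37081791, -0.05690074]), 'dq': array([ 2.35319901e-04,  5.48252068e-05,  1.34931395e-03, -1.12097296e-03,
        6.60874166e-04, -5.72768154e-04,  5.76634894e-05]), 'effort': array([ 6.26011715e-04, -4.91288638e+01, -4.03749514e-01, -3.12528777e+01,
       -6.40699826e-02,  4.38582385e-02,  1.98097073e-04]), 'ee_pos': array([ 147.88528474, -632.36496144,  221.46421743]), 'ee_rot': array([-0.0804093 , -0.70232702, -0.08175967,  0.70255708]), 'wrist_force': array([-0.44732238, -0.17948671, -0.40645948]), 'torque': array([-0.00244857,  0.03234483,  0.02302095]), 'finger_gap': 0.9996897624800861}
scene {'fovy': 44.8027053874869, 'cx': 244.99966235080788, 'cy': 191.79943712284535, 'eye': array([1124.43123426,  378.05974021, 1016.6013909 ]), 'rotation': array([0.47026043, 0.14864842, 0.2820872 , 0.82291287])}
top {'fovy': 57.71282620769947, 'cx': 253.36492029867318, 'cy': 195.04769818768554, 'eye': array([388.88230393,  22.08139364, 831.65365471]), 'rotation': array([ 0.70858475,  0.07553561, -0.07116255, -0.69795266])}
wrist {'fovy': 63.00787150815944, 'cx': 249.74796389652397, 'cy': 189.34544637716937, 'eye': array([ 230.16286124, -614.08907527,  383.83896321]), 'rotation': array([ 0.77409713, -0.11954048,  0.09591113, -0.6142351 ])}
```

View pics/scene0.png

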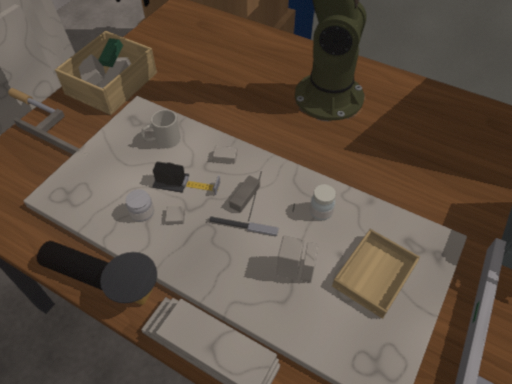

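View pics/top0.png

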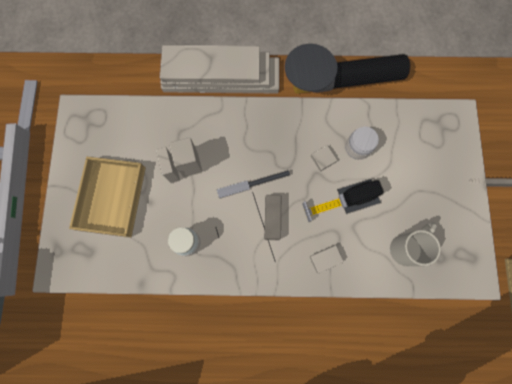

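The top view shows the tape at (360,195), plate at (308,210), brick (274,216), long line (253,192)-(274,262), weight plus slip (182,158), tray (108,196), jar (183,240). I'll enlarge the middle.

```bash
cat > h.py <<'E'
import numpy as np,cv2
from scipy.spatial.transform import Rotation as R
from cell import status,vision
def ray(c,u,v):
    f=192/np.tan(np.radians(c["fovy"]/2))
    d=np.array([(u-c["cx"])/f,-(v-c["cy"])/f,-1.0])
    q=c["rotation"]; return R.from_quat([q[1],q[2],q[3],q[0]]).apply(d)
def pt(c,u,v,z):
    d=ray(c,u,v); e=np.array(c["eye"]); return (e+d*(z-e[2])/d[2])
def proj(c,p):
    f=192/np.tan(np.radians(c["fovy"]/2)); q=c["rotation"]
    d=R.from_quat([q[1],q[2],q[3],q[0]]).inv().apply(np.array(p)-c["eye"])
    return c["cx"]-f*d[0]/d[2], c["cy"]+f*d[1]/d[2]
def snap(n,name,box=None,s=1):
    c=vision.get_calibration(n); im=cv2.cvtColor(vision.camera(n),cv2.COLOR_RGB2BGR)
    cv2.imwrite(f"pics/{name}_raw.png",im)
    if box: im=im[box[1]:box[3],box[0]:box[2]]
    cv2.imwrite(f"pics/{name}.png",cv2.resize(im,None,fx=s,fy=s,interpolation=cv2.INTER_CUBIC)); return c
E
python3 - <<'E'
import cv2
im=cv2.imread("pics/top0.png")[120:270,150:400]
im=cv2.convertScaleAbs(im,alpha=1.3)
cv2.imwrite("pics/topc.png",cv2.resize(im,None,fx=3.2,fy=3.2,interpolation=cv2.INTER_CUBIC))
E
```

```text
(no output)
```

View pics/topc.png

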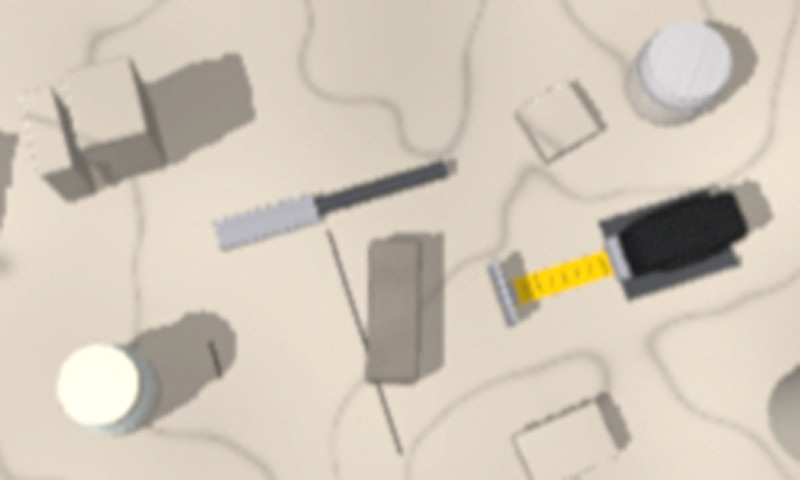

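The crop shows the brick top with corners (370,240),(418,237),(416,382),(366,380); the line running (330,232)→(400,453); the weight top (65,73),(131,58) with the slip left of it; and the plate at (490,266)–(510,324).

```bash
python3 - <<'E'
from h import *
c=vision.get_calibration("top")
P=lambda X,Y,z:pt(c,150+X/3.2,120+Y/3.2,z)[:2]
def show(n,l,z):
    p=np.array([P(*a,z) for a in l]); print(n,p.round(0).tolist(),"mean",p.mean(0).round(1),"edges",np.linalg.norm(np.diff(p,axis=0,append=p[:1]),axis=1).round(0), "ang",np.degrees(np.arctan2(*(p[1]-p[0])[::-1])).round(1))
show("brick",[(370,240),(418,237),(416,382),(366,380)],60)
show("line",[(330,232),(400,453)],30)
show("weight",[(65,73),(131,58),(149,134),(79,151)],125)
show("slip",[(20,92),(52,86),(74,158),(38,172)],110)
show("platetop",[(490,266),(512,324)],62)
show("blade",[(520,291),(606,265)],30)
show("case",[(615,236),(735,190),(748,225),(630,270)],88)
show("offcut",[(513,435),(598,398),(622,450),(530,480)],54)
show("chisel",[(217,235),(450,167)],44)
show("jar",[(98,385)],110);show("tick",[(210,343),(220,377)],30)
show("tin",[(686,63)],90);show("wedge",[(515,115),(573,82),(605,127),(549,160)],48)
p=np.array([pt(c,u,v,65)[:2] for u,v in[(85,157),(143,162),(130,236),(72,228)]]);print("tray",p.round(),p.mean(0),np.linalg.norm(np.diff(p,axis=0,append=p[:1]),axis=1))
print("mug",pt(c,422,248,115))
E
```

```text
brick [[552.0, 0.0], [555.0, -34.0], [453.0, -32.0], [453.0, 2.0]] mean [503.2 -15.7] edges [ 34. 102.  34.  99.] ang -85.5
line [[564.0, 29.0], [405.0, -23.0]] mean [484.5   3.1] edges [167. 167.] ang -161.9
weight [[650.0, 207.0], [661.0, 164.0], [608.0, 149.0], [596.0, 195.0]] mean [628.5 178.7] edges [45. 55. 47. 56.] ang -75.6
slip [[641.0, 241.0], [646.0, 220.0], [595.0, 201.0], [585.0, 225.0]] mean [616.7 221.7] edges [22. 54. 26. 59.] ang -77.9
platetop [[534.0, -84.0], [494.0, -99.0]] mean [513.9 -91.2] edges [43. 43.] ang -160.2
blade [[522.0, -110.0], [542.0, -173.0]] mean [ 532.2 -141.4] edges [66. 66.] ang -72.3
case [[551.0, -166.0], [585.0, -249.0], [560.0, -257.0], [528.0, -175.0]] mean [ 556.2 -211.6] edges [90. 26. 88. 25.] ang -68.1
offcut [[418.0, -99.0], [444.0, -158.0], [409.0, -173.0], [388.0, -110.0]] mean [ 414.7 -135.2] edges [65. 38. 67. 32.] ang -66.2
chisel [[558.0, 111.0], [611.0, -58.0]] mean [584.2  26.3] edges [177. 177.] ang -72.4Traceback (most recent call last):
  File "<stdin>", line 15, in <module>
  File "<stdin>", line 5, in show
IndexError: index 1 is out of bounds for axis 0 with size 1
```

```bash
python3 - <<'E'
from h import *
c=vision.get_calibration("top")
p=np.array([pt(c,u,v,65)[:2] for u,v in[(85,157),(143,162),(130,236),(72,228)]]);print("tray",p.round(),p.mean(0),np.linalg.norm(np.diff(p,axis=0,append=p[:1]),axis=1))
print("mug",pt(c,422,248,115),"jar",pt(c,150+98/3.2,120+385/3.2,110))
q=status.state()["ee_rot"];r=R.from_quat([q[1],q[2],q[3],q[0]]);print(r.as_matrix().round(3))
y=r.as_matrix()[:,1];print(np.degrees(np.arctan2(y[1],y[0])))
E
```

```text
tray [[635. 418.]
 [624. 283.]
 [455. 298.]
 [470. 428.]] [545.93940124 356.60216832] [135.35657184 170.49208052 130.88252882 164.59398393]
mug [ 435.01888412 -316.67121412  115.        ] jar [443.44579618 176.2732766  110.        ]
[[-0.     0.228 -0.974]
 [ 0.001 -0.974 -0.228]
 [-1.    -0.001  0.   ]]
-76.83045209264886
```

```bash
A='{"travel":[19,33,0],"rot":[0,0,-1]}'
python3 -m crank '[{"travel":[19,33,0],"rot":[0,0,-1]},{"travel":[19,33,0],"rot":[0,0,-1]},{"travel":[19,33,0],"rot":[0,0,-1]},{"travel":[19,33,0],"rot":[0,0,-1]},{"travel":[19,33,0],"rot":[0,0,-1]}]' 0.6 30
python3 -m crank '[{"travel":[19,33,0],"rot":[0,0,-1]},{"travel":[19,33,0],"rot":[0,0,-1]},{"travel":[19,33,0],"rot":[0,0,-1]},{"travel":[19,33,0],"rot":[0,0,-1]},{"travel":[19,33,0],"rot":[0,0,-1]}]'
python3 -m crank '[{"travel":[19,33,0],"rot":[0,0,-1]},{"travel":[19,33,0],"rot":[0,0,-1]},{"travel":[19,33,0],"rot":[0,0,-1]},{"travel":[19,33,0],"rot":[0,0,-1]},{"travel":[19,33,0],"rot":[0,0,0]}]'
```

```text
time_s: 0.57
ee_pos: [235.7, -467.3, 216.4]
ee_rot: [-0.041, -0.704, -0.045, 0.708]
wrist_force: [0.9, -0.8, -0.2]
finger_gap: 0.807
time_s: 0.98
ee_pos: [332.7, -292.7, 215.1]
ee_rot: [-0.008, -0.704, -0.012, 0.71]
wrist_force: [1.1, -0.3, 0.4]
finger_gap: 0.8
time_s: 1.4
ee_pos: [429.6, -118.2, 215.0]
ee_rot: [0.017, -0.704, 0.016, 0.71]
wrist_force: [1.6, -0.4, 0.0]
finger_gap: 0.802
```

```bash
python3 -m crank '[{"travel":[25,34,0],"rot":[0,0,0]},{"travel":[25,34,0],"rot":[0,0,0]},{"travel":[23,32,0],"rot":[0,0,0]},{"travel":[0,0,0],"rot":[0,0,0]},{"travel":[0,0,0],"rot":[0,0,0]}]'
python3 - <<'E'
from h import *
c=snap("wrist","w1",None,1.5);s=status.state()
print(c,s["ee_pos"])
q=s["ee_rot"];y=R.from_quat([q[1],q[2],q[3],q[0]]).as_matrix()[:,1];print(np.degrees(np.arctan2(y[1],y[0])))
np.save("w1.npy",c,allow_pickle=True)
E
```

```text
time_s: 1.82
ee_pos: [504.2, -6.1, 215.4]
ee_rot: [0.014, -0.706, 0.01, 0.708]
wrist_force: [-0.2, -1.4, -0.4]
finger_gap: 0.802
{'fovy': 63.00787150815944, 'cx': 249.74796389652397, 'cy': 189.34544637716937, 'eye': array([589.16802527, -10.17544637, 377.35492334]), 'rotation': array([-0.68658877,  0.10617397, -0.11334106,  0.71026527])} [504.14690518  -5.44664401 215.53626359]
-91.94023806145755
```

View pics/w1.png

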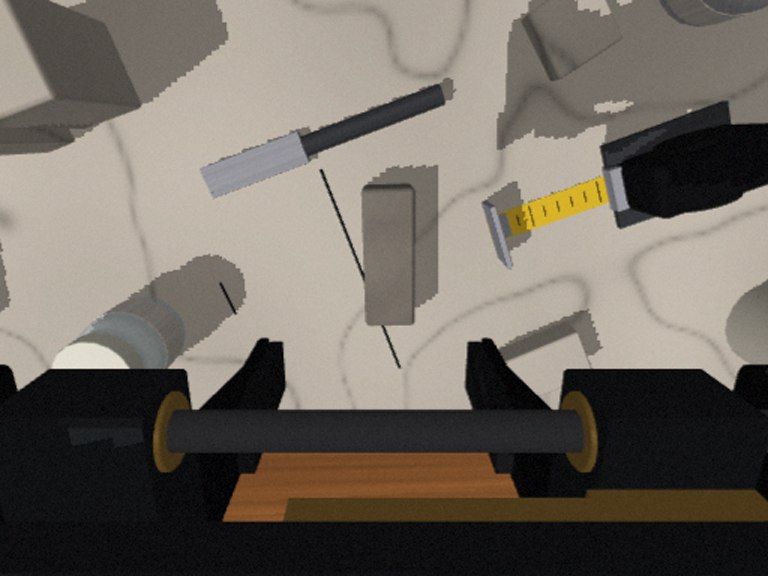

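Wrist view: brick top corners at (362,186),(414,186),(414,324),(365,324), the line (321,170)–(400,367), the plate outer top edge (484,203)–(507,268), and the blade (525,218)–(606,190).

```bash
cat >> h.py <<'E'
def show(c,n,l,z,s=1.5):
    p=np.array([pt(c,a/s,b/s,z)[:2] for a,b in l]); print(n,p.round(0).tolist(),"mean",p.mean(0).round(1),"len",np.linalg.norm(np.diff(p,axis=0),axis=1).round(0),"ang",np.degrees(np.arctan2(*(p[1]-p[0])[::-1])).round(1)); return p
E
python3 - <<'E'
from h import *
c=np.load("w1.npy",allow_pickle=True).item()
show(c,"brick",[(362,186),(414,186),(414,324),(365,324)],60)
show(c,"brickend",[(388,324),(389,186)],60)
l=show(c,"line",[(400,367),(321,170)],30)
show(c,"platetop",[(507,268),(484,203)],62)
show(c,"chiselaxis",[(440,93),(208,182)],44)
show(c,"tick",[(235,314),(221,283)],30)
show(c,"mouth-centre",[(606,190),(512,221)],30)
E
```

```text
brick [[556.0, 1.0], [555.0, -34.0], [455.0, -33.0], [457.0, 3.0]] mean [505.6 -15.6] len [35. 99. 36.] ang -92.0
brickend [[456.0, -14.0], [555.0, -17.0]] mean [505.6 -15.4] len [99.] ang -1.9
line [[405.0, -23.0], [565.0, 31.0]] mean [484.9   4. ] len [169.] ang 18.7
platetop [[496.0, -98.0], [542.0, -80.0]] mean [519.1 -88.9] len [49.] ang 21.1
chiselaxis [[613.0, -52.0], [560.0, 109.0]] mean [586.5  28.2] len [169.] ang 107.9
tick [[456.0, 107.0], [482.0, 115.0]] mean [469.  110.9] len [27.] ang 16.3
mouth-centre [[544.0, -175.0], [523.0, -108.0]] mean [ 533.4 -141.9] len [70.] ang 107.0
```

```bash
python3 -m crank '[{"travel":[1,-9,-40],"rot":[0,0,0]},{"travel":[0,0,-40],"rot":[0,0,0]},{"travel":[0,0,-40],"rot":[0,0,0]},{"travel":[0,0,-30],"rot":[0,0,0]},{"travel":[0,0,0],"rot":[0,0,0]}]'
python3 -m crank '[{"travel":[0,0,-15],"rot":[0,0,0]},{"travel":[0,0,-12],"rot":[0,0,0]},{"travel":[0,0,0],"rot":[0,0,0]}]'
```

```text
time_s: 2.28
ee_pos: [504.5, -22.4, 63.3]
ee_rot: [-0.015, 0.708, -0.016, -0.706]
wrist_force: [-1.0, -1.0, -0.8]
finger_gap: 0.799
time_s: 2.53
ee_pos: [503.1, -27.0, 36.5]
ee_rot: [-0.016, 0.708, -0.019, -0.706]
wrist_force: [-0.1, -0.2, 0.5]
finger_gap: 0.802
```

```bash
python3 -m crank '[{"travel":[1,6,0],"rot":[0,0,0]},{"travel":[1,5,0],"rot":[0,0,0]},{"travel":[0,0,0],"rot":[0,0,0]}]'
```

```text
time_s: 2.78
ee_pos: [507.5, -17.0, 40.1]
ee_rot: [-0.017, 0.709, -0.02, -0.705]
wrist_force: [-0.7, -0.4, 0.6]
finger_gap: 0.802
```

```bash
python3 -m crank '[{"travel":[0,0,-3],"rot":[0,0,0]},{"travel":[0,0,0],"rot":[0,0,0]},{"travel":[0,0,0],"rot":[0,0,0]}]'
python3 -m crank '[{"travel":[0,0,0],"rot":[0,0,0]},{"travel":[0,0,0],"rot":[0,0,0]},{"travel":[0,0,0],"rot":[0,0,0]},{"travel":[0,0,0],"rot":[0,0,0]},{"travel":[0,0,0],"rot":[0,0,0]}]' -1 30
python3 -m crank '[{"travel":[0,0,8],"rot":[0,0,0]},{"travel":[0,0,25],"rot":[0,0,0]},{"travel":[0,0,40],"rot":[0,0,0]},{"travel":[0,0,40],"rot":[0,0,0]},{"travel":[0,0,10],"rot":[0,0,0]}]'
```

```text
time_s: 3.03
ee_pos: [510.1, -16.2, 39.9]
ee_rot: [-0.016, 0.711, -0.02, -0.703]
wrist_force: [-0.1, -0.6, 0.4]
finger_gap: 0.8
time_s: 3.45
ee_pos: [510.4, -16.4, 40.4]
ee_rot: [-0.015, 0.711, -0.02, -0.702]
wrist_force: [-0.6, -0.3, -0.1]
finger_gap: 0.507
time_s: 3.87
ee_pos: [503.5, -15.2, 163.5]
ee_rot: [0.016, -0.706, 0.018, 0.708]
wrist_force: [1.7, 0.7, -1.5]
finger_gap: 0.411
```

```bash
python3 -m crank '[{"travel":[4,37,4],"rot":[0,0,0]},{"travel":[4,37,4],"rot":[0,0,0]},{"travel":[4,37,0],"rot":[0,0,0]},{"travel":[4,37,0],"rot":[0,0,0]},{"travel":[4,37,0],"rot":[0,0,0]}]'
python3 -m crank '[{"travel":[4,37,0],"rot":[0,0,0]},{"travel":[4,37,0],"rot":[0,0,0]},{"travel":[4,37,0],"rot":[0,0,0]},{"travel":[4,37,0],"rot":[0,0,0]},{"travel":[0,0,0],"rot":[0,0,0]}]'
```

```text
time_s: 4.28
ee_pos: [525.4, 161.6, 176.1]
ee_rot: [-0.021, 0.709, -0.031, -0.705]
wrist_force: [0.9, -0.5, -2.8]
finger_gap: 0.408
time_s: 4.7
ee_pos: [536.5, 324.2, 173.5]
ee_rot: [0.02, -0.707, 0.027, 0.707]
wrist_force: [-1.7, 2.0, -1.1]
finger_gap: 0.411
```

```bash
python3 -m crank '[{"travel":[6,22,0],"rot":[0,0,0]},{"travel":[0,0,0],"rot":[0,0,0]},{"travel":[0,0,0],"rot":[0,0,0]}]'
python3 - <<'E'
from h import *
c=snap("wrist","w2",None,1.5);s=status.state()
np.save("w2.npy",c,allow_pickle=True);print(s["ee_pos"])
q=s["ee_rot"];m=R.from_quat([q[1],q[2],q[3],q[0]]).as_matrix();y=m[:,1];print(m.round(3),np.degrees(np.arctan2(y[1],y[0])))
E
```

```text
time_s: 4.95
ee_pos: [539.4, 350.1, 170.1]
ee_rot: [0.017, -0.704, 0.024, 0.709]
wrist_force: [0.5, -0.9, -2.4]
finger_gap: 0.414
[538.87222033 350.79444936 170.18554918]
[[-0.007 -0.059 -0.998]
 [-0.008 -0.998  0.059]
 [-1.     0.009  0.007]] -93.3626607969435
```

View pics/w2.png

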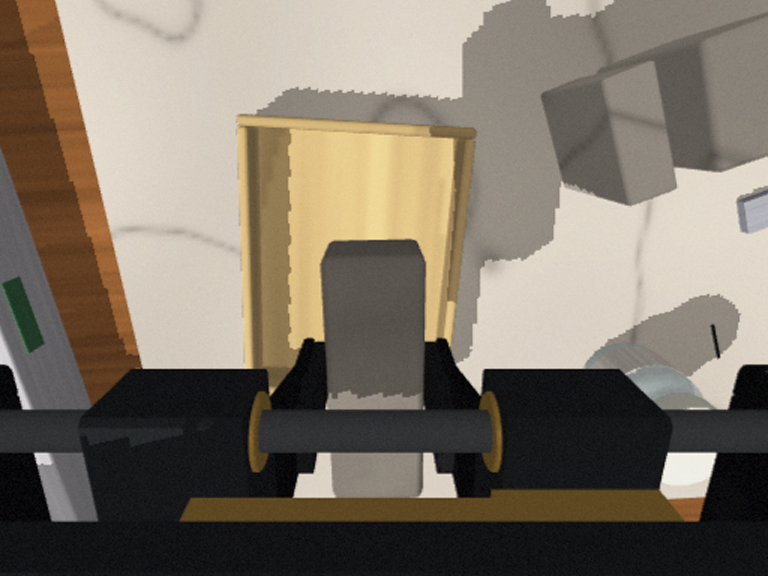

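The brick hangs straight and level in the jaws. The tray's far rim runs (239,117)–(475,131), with the left wall at x≈243.

```bash
python3 - <<'E'
from h import *
c=np.load("w2.npy",allow_pickle=True).item()
p=show(c,"far rim",[(475,131),(238,116)],65)
m=p.mean(0);y=(p[1]-p[0])/np.linalg.norm(p[1]-p[0]);x=np.array([y[1],-y[0]])
print("centre",m-85*x, "long axis",np.degrees(np.arctan2(x[1],x[0])))
w=show(c,"slip top",[(542,94),(653,61),(677,186),(629,205)],110)
E
```

```text
far rim [[622.0, 289.0], [637.0, 416.0]] mean [629.2 352.5] len [127.] ang 83.1
centre [544.85352237 362.66809686] long axis -6.862416858857156
slip top [[636.0, 269.0], [646.0, 222.0], [592.0, 204.0], [584.0, 226.0]] mean [614.7 230.3] len [49. 57. 23.] ang -77.5
```

```bash
python3 -m crank '[{"travel":[6,9,-30],"rot":[0,0,-3]},{"travel":[0,0,-30],"rot":[0,0,0]},{"travel":[0,0,-20],"rot":[0,0,0]},{"travel":[0,0,0],"rot":[0,0,0]}]'
python3 -m crank '[{"travel":[0,0,-10],"rot":[0,0,0]},{"travel":[0,0,-10],"rot":[0,0,0]},{"travel":[0,0,-10],"rot":[0,0,0]},{"travel":[0,0,0],"rot":[0,0,0]}]'
```

```text
time_s: 5.33
ee_pos: [546.5, 357.0, 89.1]
ee_rot: [0.039, -0.704, 0.044, 0.707]
wrist_force: [-0.3, -2.1, -3.3]
finger_gap: 0.406
time_s: 5.67
ee_pos: [548.2, 354.0, 58.7]
ee_rot: [0.04, -0.705, 0.046, 0.707]
wrist_force: [0.1, -0.7, -3.2]
finger_gap: 0.409
```

```bash
python3 -m crank '[{"travel":[0,1,-5],"rot":[0,0,0]},{"travel":[0,1,-4],"rot":[0,0,0]},{"travel":[0,0,-2],"rot":[0,0,0]},{"travel":[0,0,0],"rot":[0,0,0]}]'
```

```text
time_s: 6.0
ee_pos: [550.6, 356.2, 56.1]
ee_rot: [-0.04, 0.707, -0.047, -0.704]
wrist_force: [-0.7, -0.7, -2.4]
finger_gap: 0.409
```

```bash
python3 -m crank '[{"travel":[-2,0,-6],"rot":[0,0,0]},{"travel":[-1,0,-5],"rot":[0,0,0]},{"travel":[0,0,0],"rot":[0,0,0]}]'
python3 -m crank '[{"travel":[-1,0,-4],"rot":[0,0,0]},{"travel":[0,0,0],"rot":[0,0,0]}]'
```

```text
time_s: 6.25
ee_pos: [551.7, 357.5, 55.8]
ee_rot: [-0.04, 0.711, -0.047, -0.7]
wrist_force: [-0.1, -0.5, -2.9]
finger_gap: 0.409
time_s: 6.42
ee_pos: [552.5, 359.0, 54.3]
ee_rot: [-0.041, 0.713, -0.046, -0.699]
wrist_force: [-0.3, 0.6, -1.4]
finger_gap: 0.412
```

```bash
python3 -m crank '[{"travel":[-5,-1,-6],"rot":[0,1.2,0]},{"travel":[-2,-1,-5],"rot":[0,0.5,0]},{"travel":[-1,0,-5],"rot":[0,0.3,0]}]'
```

```text
time_s: 6.67
ee_pos: [551.9, 359.5, 53.5]
ee_rot: [-0.041, 0.707, -0.046, -0.705]
wrist_force: [-9.5, -11.5, 32.1]
finger_gap: 0.408
```

```bash
python3 -m crank '[{"travel":[0,0,2],"rot":[0,0,0]},{"travel":[0,0,0],"rot":[0,0,0]}]'
python3 -m crank '[{"travel":[0,0,0],"rot":[0,0,0]},{"travel":[0,0,0],"rot":[0,0,0]},{"travel":[0,0,0],"rot":[0,0,0]},{"travel":[0,0,0],"rot":[0,0,0]}]' 0.4
python3 -m crank '[{"travel":[0,0,30],"rot":[0,0,0]},{"travel":[0,0,40],"rot":[0,0,0]},{"travel":[0,0,40],"rot":[0,0,0]},{"travel":[0,0,30],"rot":[0,0,0]},{"travel":[0,0,0],"rot":[0,0,0]}]'
```

```text
time_s: 6.83
ee_pos: [552.6, 360.3, 57.0]
ee_rot: [-0.042, 0.707, -0.045, -0.704]
wrist_force: [-0.4, 0.1, -2.0]
finger_gap: 0.408
time_s: 7.17
ee_pos: [551.5, 360.2, 53.6]
ee_rot: [-0.042, 0.706, -0.045, -0.706]
wrist_force: [-0.5, -0.2, 0.5]
finger_gap: 0.626
time_s: 7.58
ee_pos: [547.0, 357.5, 191.9]
ee_rot: [0.04, -0.702, 0.046, 0.71]
wrist_force: [0.0, 0.5, 0.5]
finger_gap: 0.699
```

```bash
python3 -m crank '[{"travel":[8,-16,5],"rot":[0,0,-6.9]},{"travel":[8,-16,5],"rot":[0,0,-6.9]},{"travel":[8,-16,5],"rot":[0,0,-6.9]},{"travel":[8,-16,5],"rot":[0,0,-6.9]},{"travel":[8,-16,5],"rot":[0,0,-6.9]}]' 1
python3 - <<'E'
from h import *
s=status.state();print(s["joint_pos"].round(2))
q=s["ee_rot"];m=R.from_quat([q[1],q[2],q[3],q[0]]).as_matrix();y=m[:,1];print(np.degrees(np.arctan2(y[1],y[0])))
E
```

```text
time_s: 8.0
ee_pos: [572.3, 300.9, 201.5]
ee_rot: [0.189, -0.671, 0.201, 0.688]
wrist_force: [-0.4, 0.4, -1.3]
finger_gap: 0.966
[-0.39  0.35 -0.17  1.46  0.05  1.37 -2.69]
-121.98741656493486
```

```bash
python3 -m crank '[{"travel":[0,0,2],"rot":[0,0,7]},{"travel":[4,-8,2],"rot":[0,0,7]},{"travel":[4,-8,2],"rot":[0,0,7]},{"travel":[4,-8,2],"rot":[0,0,7]},{"travel":[4,-8,2],"rot":[0,0,7]}]'
python3 -m crank '[{"travel":[4,-8,2],"rot":[0,0,7]},{"travel":[4,-8,2],"rot":[0,0,7]},{"travel":[4,-8,2],"rot":[0,0,7]},{"travel":[4,-8,2],"rot":[0,0,7]},{"travel":[4,-8,2],"rot":[0,0,7]}]'
python3 -m crank '[{"travel":[4,-8,2],"rot":[0,0,7]},{"travel":[4,-8,2],"rot":[0,0,7]},{"travel":[4,-8,2],"rot":[0,0,7]},{"travel":[2,-5,2],"rot":[0,0,7]},{"travel":[0,0,0],"rot":[0,0,7]}]'
python3 - <<'E'
from h import *
s=status.state();print(s["joint_pos"].round(2))
q=s["ee_rot"];m=R.from_quat([q[1],q[2],q[3],q[0]]).as_matrix();y=m[:,1];print(m.round(3),np.degrees(np.arctan2(y[1],y[0])))
E
```

```text
time_s: 8.42
ee_pos: [590.7, 262.1, 206.7]
ee_rot: [-0.032, -0.702, -0.007, 0.711]
wrist_force: [-0.5, -0.1, -0.1]
finger_gap: 1.002
time_s: 8.83
ee_pos: [609.8, 220.7, 211.3]
ee_rot: [-0.25, -0.664, -0.222, 0.669]
wrist_force: [-0.1, -0.2, 1.1]
finger_gap: 0.999
time_s: 9.25
ee_pos: [624.4, 187.5, 214.2]
ee_rot: [-0.443, -0.562, -0.414, 0.562]
wrist_force: [-0.0, 0.5, 0.0]
finger_gap: 0.998
[-0.06  0.34 -0.38  1.46  0.17  1.35 -0.72]
[[ 0.024  0.964 -0.265]
 [-0.033 -0.264 -0.964]
 [-0.999  0.032  0.026]] -15.300313961740828
```

```bash
python3 -m crank '[{"travel":[1,-2,2],"rot":[1,0.7,7]},{"travel":[1,-2,2],"rot":[1,0.7,7]},{"travel":[1,-2,2],"rot":[0.5,0.5,7]},{"travel":[0,-1,2],"rot":[0,0,7]},{"travel":[0,0,0],"rot":[0,0,2]}]'
python3 - <<'E'
from h import *
c=snap("wrist","w3",None,1.5);s=status.state();np.save("w3.npy",c,allow_pickle=True)
q=s["ee_rot"];m=R.from_quat([q[1],q[2],q[3],q[0]]).as_matrix();y=m[:,1];print(s["ee_pos"],m.round(3),np.degrees(np.arctan2(y[1],y[0])))
E
```

```text
time_s: 9.67
ee_pos: [626.1, 179.1, 216.9]
ee_rot: [0.556, 0.429, 0.569, -0.429]
wrist_force: [0.2, 1.1, 0.3]
finger_gap: 0.998
[626.00919741 178.82348837 216.46768808] [[-0.015  0.965  0.263]
 [ 0.01   0.264 -0.965]
 [-1.    -0.012 -0.014]] 15.286684741973147
```

View pics/w3.png

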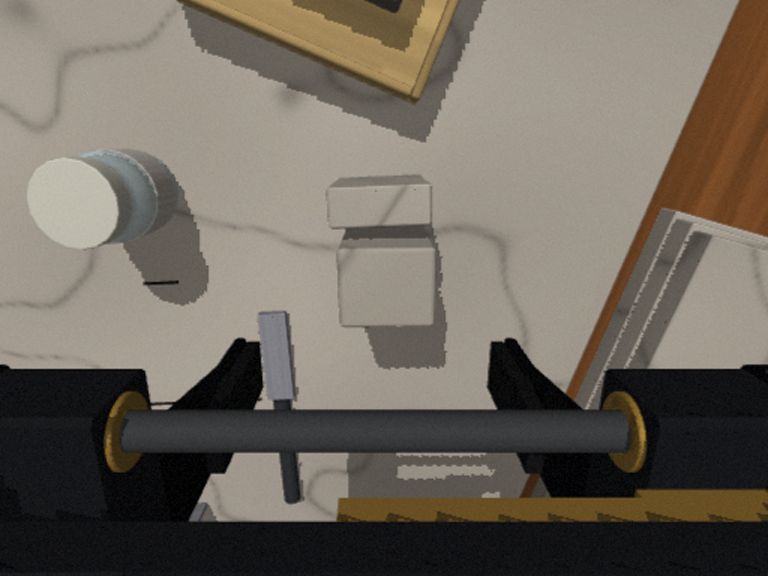

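Weight top corners: (338,248),(434,247),(434,326),(341,326). The slip stands just above it in the image, and the brick is in the tray.

```bash
python3 - <<'E'
from h import *
c=np.load("w3.npy",allow_pickle=True).item()
show(c,"weight",[(338,248),(434,247),(434,326),(341,326)],125)
show(c,"wmid y-axis",[(339.5,287),(434,286.5)],125)
show(c,"wmid x-axis",[(387.5,326),(386,247.5)],125)
show(c,"slip",[(328,184),(431,184),(431,226),(328,226)],110)
E
```

```text
weight [[599.0, 197.0], [651.0, 212.0], [665.0, 167.0], [612.0, 152.0]] mean [631.8 182.1] len [53. 47. 54.] ang 16.1
wmid y-axis [[606.0, 175.0], [658.0, 190.0]] mean [631.7 182.6] len [54.] ang 15.8
wmid x-axis [[639.0, 160.0], [625.0, 204.0]] mean [631.9 182.1] len [47.] ang 106.8
slip [[585.0, 228.0], [641.0, 243.0], [648.0, 220.0], [590.0, 205.0]] mean [615.9 224.1] len [58. 24. 60.] ang 15.4
```

```bash
python3 -m crank '[{"travel":[4,2,-10],"rot":[-0.5,-0.8,0.7]},{"travel":[1,0,-20],"rot":[0,0,0]},{"travel":[0,0,-25],"rot":[0,0,0]},{"travel":[0,0,-20],"rot":[0,0,0]},{"travel":[0,0,-5],"rot":[0,0,0]}]'
python3 - <<'E'
from h import *
s=status.state()
q=s["ee_rot"];m=R.from_quat([q[1],q[2],q[3],q[0]]).as_matrix();y=m[:,1];print(s["ee_pos"],m.round(3)[:,0],np.degrees(np.arctan2(y[1],y[0])))
E
```

```text
time_s: 10.13
ee_pos: [631.8, 181.3, 132.9]
ee_rot: [0.564, 0.428, 0.563, -0.426]
wrist_force: [0.0, -0.8, -0.3]
finger_gap: 1.003
[631.79136105 181.31982363 132.85147287] [ 0.002  0.002 -1.   ] 15.66743573453874
```

Well centred and vertical. Descend, then check.

```bash
python3 -m crank '[{"travel":[0,0,-20],"rot":[0,0,0]},{"travel":[0,0,-20],"rot":[0,0,0]},{"travel":[0,0,-12],"rot":[0,0,0]},{"travel":[0,0,0],"rot":[0,0,0]}]'
cat > st.py <<'E'
from h import *
s=status.state()
q=s["ee_rot"];m=R.from_quat([q[1],q[2],q[3],q[0]]).as_matrix();y=m[:,1];print(s["ee_pos"].round(1),m.round(3)[:,0],"tilt fix rot x,y:",np.degrees(-m[1,0]).round(2),np.degrees(m[0,0]).round(2),"jaw",np.degrees(np.arctan2(y[1],y[0])).round(2),"jaw z",y[2].round(3),s["wrist_force"].round(1),s["time_s"])
E
python3 st.py
```

```text
time_s: 10.47
ee_pos: [630.6, 181.6, 77.1]
ee_rot: [0.563, 0.428, 0.563, -0.428]
wrist_force: [0.1, 0.6, -0.5]
finger_gap: 1.0
[630.6 181.6  77.1] [-0.     0.001 -1.   ] tilt fix rot x,y: -0.08 -0.02 jaw 15.52 jaw z 0.0 [ 0.1  0.6 -0.5] 10.4667
```

```bash
python3 -m crank '[{"travel":[0,0,0],"rot":[0,0,0]},{"travel":[0,0,0],"rot":[0,0,0]},{"travel":[0,0,0],"rot":[0,0,0]},{"travel":[0,0,0],"rot":[0,0,0]},{"travel":[0,0,0],"rot":[0,0,0]}]' -1 45
python3 -m crank '[{"travel":[0,0,0],"rot":[0,0,0]},{"travel":[0,0,0],"rot":[0,0,0]},{"travel":[0,0,0],"rot":[0,0,0]}]'
python3 st.py
```

```text
time_s: 10.88
ee_pos: [632.9, 182.7, 81.3]
ee_rot: [0.563, 0.43, 0.562, -0.426]
wrist_force: [-0.3, -0.1, 0.1]
finger_gap: 0.705
time_s: 11.13
ee_pos: [632.1, 182.7, 81.9]
ee_rot: [0.563, 0.43, 0.562, -0.427]
wrist_force: [-0.8, -0.3, -1.7]
finger_gap: 0.64
[632.1 182.7  81.9] [ 0.004  0.003 -1.   ] tilt fix rot x,y: -0.15 0.2 jaw 15.47 jaw z 0.004 [-0.8 -0.3 -1.7] 11.1333
```

```bash
python3 -m crank '[{"travel":[0,-1,8],"rot":[0,0,0]},{"travel":[0,-1,20],"rot":[0,0,0]},{"travel":[0,-2,25],"rot":[0,0,0]},{"travel":[0,-3,25],"rot":[0,0,0]},{"travel":[0,-3,5],"rot":[0,0,0]}]'
python3 st.py
```

```text
time_s: 11.55
ee_pos: [625.2, 170.5, 159.2]
ee_rot: [0.559, 0.424, 0.567, -0.431]
wrist_force: [0.9, 0.9, -5.8]
finger_gap: 0.647
[625.2 170.5 159.2] [-0.014 -0.001 -1.   ] tilt fix rot x,y: 0.07 -0.8 jaw 15.57 jaw z -0.014 [ 0.9  0.9 -5.8] 11.55
```

```bash
python3 -m crank '[{"travel":[-4,-12,0],"rot":[0,-0.4,0.3]},{"travel":[-7,-22,0],"rot":[0,0,0.3]},{"travel":[-8,-25,0],"rot":[0,0,0.3]},{"travel":[-8,-25,0],"rot":[0,0,0.3]},{"travel":[-8,-25,0],"rot":[0,0,0.3]}]'
python3 -m crank '[{"travel":[-8,-25,0],"rot":[0,0,0.3]},{"travel":[-8,-25,0],"rot":[0,0,0.3]},{"travel":[-8,-25,0],"rot":[0,0,0.3]},{"travel":[-6,-20,0],"rot":[0,0,0.3]},{"travel":[-4,-12,0],"rot":[0,0,0]}]'
python3 st.py
```

```text
time_s: 11.97
ee_pos: [584.8, 62.9, 153.3]
ee_rot: [0.568, 0.415, 0.575, -0.418]
wrist_force: [-0.5, -0.6, -7.1]
finger_gap: 0.639
time_s: 12.38
ee_pos: [537.6, -59.1, 142.4]
ee_rot: [0.567, 0.406, 0.582, -0.418]
wrist_force: [-0.6, -0.5, -7.3]
finger_gap: 0.642
[537.6 -59.1 142.4] [-0.028 -0.002 -1.   ] tilt fix rot x,y: 0.14 -1.58 jaw 18.73 jaw z -0.027 [-0.6 -0.5 -7.3] 12.3833
```

```bash
python3 -m crank '[{"travel":[-1,-12,3],"rot":[0,-0.8,-0.3]},{"travel":[-1,-22,3],"rot":[0,-0.7,-0.3]},{"travel":[-1,-22,2],"rot":[0,-0.3,0]},{"travel":[-1,-10,0],"rot":[0,0,0]},{"travel":[0,0,0],"rot":[0,0,0]}]'
python3 st.py
python3 - <<'E'
from h import *
snap("scene","s4",(130,130,330,280),4)
E
```

```text
time_s: 12.8
ee_pos: [520.7, -136.5, 140.5]
ee_rot: [0.568, 0.414, 0.573, -0.421]
wrist_force: [-1.0, -0.4, -7.4]
finger_gap: 0.641
[ 520.7 -136.5  140.5] [-0.012 -0.004 -1.   ] tilt fix rot x,y: 0.23 -0.67 jaw 17.55 jaw z -0.012 [-1.  -0.4 -7.4] 12.8
```

View pics/s4.png

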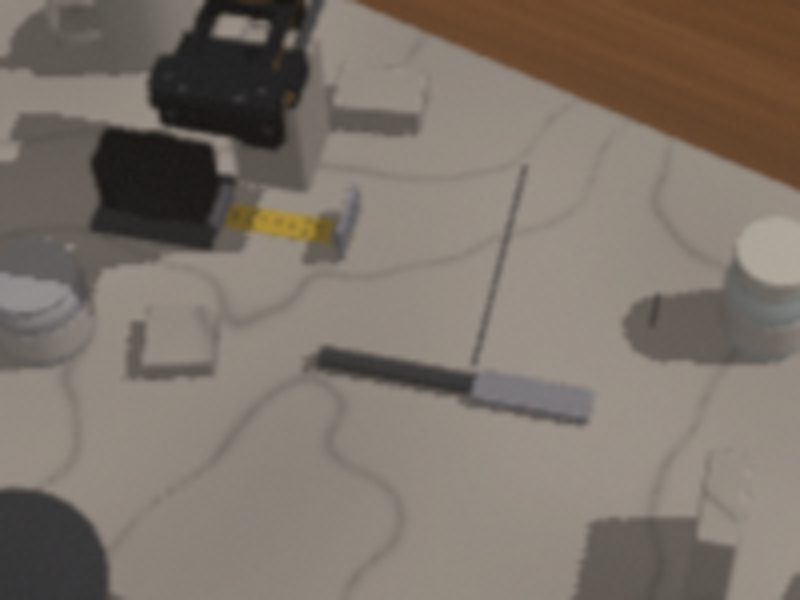

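The scene view shows the weight hanging beside and above the gap, blade from (230,217) to (332,232), plate top (355,188)–(340,240), line (525,167)–(475,362), and the chisel and offcut untouched.

```bash
python3 - <<'E'
from h import *
c=vision.get_calibration("scene")
S=lambda n,l,z:show(c,n,[(520+x,520+y) for x,y in l],z,4)
S("blade mid",[(230,217),(332,232)],31)
S("line",[(525,167),(475,362)],30)
S("plate foot outer",[(348,258),(360,212)],32)
S("mouth strip foot",[(214,240),(237,178)],32)
S("weight bottom front edge(L,R)",[(240,172),(305,189)],88)
E
```

```text
blade mid [[549.0, -171.0], [525.0, -104.0]] mean [ 537.3 -137.5] len [71.] ang 109.6
line [[411.0, -21.0], [567.0, 31.0]] mean [488.9   5.4] len [164.] ang 18.5
plate foot outer [[539.0, -83.0], [502.0, -97.0]] mean [520.6 -89.6] len [39.] ang -158.9
mouth strip foot [[571.0, -168.0], [520.0, -186.0]] mean [ 545.3 -177. ] len [54.] ang -161.3
weight bottom front edge(L,R) [[549.0, -155.0], [540.0, -110.0]] mean [ 544.2 -132.7] len [45.] ang 101.8
```

```bash
python3 -m crank '[{"travel":[7,2,0],"rot":[0.1,-0.5,0.5]},{"travel":[5,1,-3],"rot":[0,-0.2,0.3]},{"travel":[0,0,0],"rot":[0,0,0]}]'
python3 st.py
```

```text
time_s: 13.1
ee_pos: [533.2, -127.7, 135.3]
ee_rot: [0.574, 0.413, 0.575, -0.412]
wrist_force: [-0.4, -0.2, -6.7]
finger_gap: 0.636
[ 533.2 -127.7  135.3] [-0.001  0.002 -1.   ] tilt fix rot x,y: -0.12 -0.04 jaw 18.66 jaw z 0.0 [-0.4 -0.2 -6.7] 13.1
```

```bash
python3 -m crank '[{"travel":[-1,-4,-2],"rot":[0,0,0]},{"travel":[0,-3,-6],"rot":[0,0,0]},{"travel":[0,0,-8],"rot":[0,0,0]},{"travel":[0,0,0],"rot":[0,0,0]}]'
python3 st.py
```

```text
time_s: 13.43
ee_pos: [533.5, -130.5, 117.4]
ee_rot: [0.575, 0.411, 0.577, -0.409]
wrist_force: [-0.6, 0.3, -8.0]
finger_gap: 0.638
[ 533.5 -130.5  117.4] [-0.001  0.004 -1.   ] tilt fix rot x,y: -0.23 -0.04 jaw 19.11 jaw z 0.001 [-0.6  0.3 -8. ] 13.4333
```

```bash
python3 -m crank '[{"travel":[-1,-4,0],"rot":[-0.2,0,-0.6]},{"travel":[0,-1,-10],"rot":[0,0,0]},{"travel":[0,-1,-10],"rot":[0,0,0]},{"travel":[0,-1,0],"rot":[0,0,0]}]'
python3 st.py
python3 - <<'E'
from h import *
snap("scene","s5",(130,130,280,230),5)
E
```

```text
time_s: 13.77
ee_pos: [532.1, -137.8, 94.9]
ee_rot: [0.573, 0.413, 0.574, -0.413]
wrist_force: [-1.5, 0.3, -6.8]
finger_gap: 0.641
[ 532.1 -137.8   94.9] [-0.001  0.    -1.   ] tilt fix rot x,y: -0.03 -0.07 jaw 18.46 jaw z -0.001 [-1.5  0.3 -6.8] 13.7667
```

View pics/s5.png

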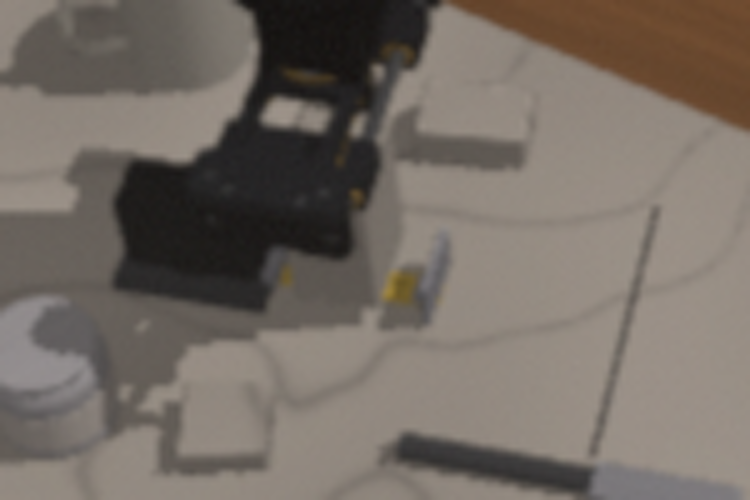

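The weight is down in the gap, with blade visible on both sides. Lower it the rest of the way.

```bash
python3 -m crank '[{"travel":[0,2,-5],"rot":[0,0,0]},{"travel":[0,0,-5],"rot":[0,0,0]},{"travel":[0,0,-3],"rot":[0,0,0]},{"travel":[0,0,0],"rot":[0,0,0]}]'
python3 st.py
```

```text
time_s: 14.15
ee_pos: [533.2, -136.5, 82.0]
ee_rot: [0.574, 0.414, 0.573, -0.413]
wrist_force: [0.6, -0.2, -6.8]
finger_gap: 0.639
[ 533.2 -136.5   82. ] [ 0.001 -0.    -1.   ] tilt fix rot x,y: 0.02 0.07 jaw 18.41 jaw z 0.001 [ 0.6 -0.2 -6.8] 14.15
```

```bash
python3 -m crank '[{"travel":[-2,5,0],"rot":[0,0,0]},{"travel":[-2,5,0],"rot":[0,0,0]},{"travel":[-2,5,0],"rot":[0,0,0]},{"travel":[-2,6,0],"rot":[0,0,0]},{"travel":[-2,6,0],"rot":[0,0,0]}]'
python3 st.py
```

```text
time_s: 14.57
ee_pos: [522.7, -108.5, 82.4]
ee_rot: [0.574, 0.414, 0.572, -0.414]
wrist_force: [0.2, -1.1, -7.3]
finger_gap: 0.644
[ 522.7 -108.5   82.4] [ 0.002 -0.001 -1.   ] tilt fix rot x,y: 0.08 0.12 jaw 18.32 jaw z 0.002 [ 0.2 -1.1 -7.3] 14.5667
```

```bash
python3 -m crank '[{"travel":[-2,6,0],"rot":[0,0,0]},{"travel":[-2,6,-1],"rot":[0,0,0]},{"travel":[-2,7,0],"rot":[0,0,0]},{"travel":[-2,7,0],"rot":[0,0,0]},{"travel":[-2,7,0],"rot":[0,0,0]}]'
python3 st.py
python3 -m crank '[{"travel":[-3,6,0],"rot":[0,0,0]},{"travel":[-3,6,0],"rot":[0,0,0]},{"travel":[-2,6,0],"rot":[0,0,0]},{"travel":[-2,6,0],"rot":[0,0,0]},{"travel":[0,0,0],"rot":[0,0,0]}]'
python3 st.py
python3 - <<'E'
from h import *
snap("scene","s6",(160,140,280,230),6)
E
```

```text
time_s: 14.98
ee_pos: [511.4, -73.5, 82.1]
ee_rot: [0.575, 0.413, 0.571, -0.415]
wrist_force: [-0.7, -1.4, -7.4]
finger_gap: 0.639
[511.4 -73.5  82.1] [ 0.003 -0.004 -1.   ] tilt fix rot x,y: 0.25 0.16 jaw 18.31 jaw z 0.001 [-0.7 -1.4 -7.4] 14.9833
time_s: 15.4
ee_pos: [500.5, -43.7, 82.4]
ee_rot: [0.576, 0.413, 0.572, -0.413]
wrist_force: [0.5, -0.7, -6.7]
finger_gap: 0.645
[500.5 -43.7  82.4] [ 0.005 -0.003 -1.   ] tilt fix rot x,y: 0.17 0.26 jaw 18.49 jaw z 0.003 [ 0.5 -0.7 -6.7] 15.4
```

View pics/s6.png

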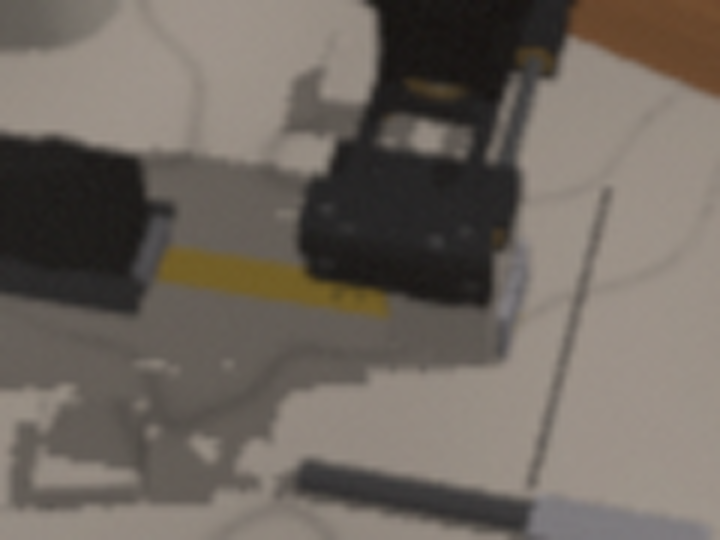

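The weight pushes the plate: the plate's near foot is at ≈(507,354), and the line runs (607,188)–(533,485), still ahead.

```bash
python3 - <<'E'
from h import *
c=vision.get_calibration("scene")
S=lambda n,l,z:show(c,n,[(960+x,840+y) for x,y in l],z,6)
L=S("line",[(607,188),(533,485)],30)
p=S("plate foot outer near, top outer near?",[(507,354)],32) if 0 else pt(c,(960+507)/6,(840+354)/6,32)[:2]
d=(L[1]-L[0])/np.linalg.norm(L[1]-L[0]);n=np.array([-d[1],d[0]]);print(p,"dist to line",(L.mean(0)-p)@n)
t=pt(c,(960+527)/6,(840+245)/6,62)[:2];print("top far corner",t,(L.mean(0)-t)@n)
w=np.array([500.5,-43.7]);print("weight-based",(np.array([485.5,4])-w)@n-28, n)
E
```

```text
line [[410.0, -22.0], [567.0, 32.0]] mean [488.7   5.3] len [166.] ang 18.9
[515.15881741 -11.90536923] dist to line 24.842072951951817
top far corner [478.73619474 -22.80792495] 23.390089539068853
weight-based 21.98805014164479 [-0.32314059  0.94635097]
```

```bash
python3 -m crank '[{"travel":[-2,5,0],"rot":[0,0.1,0]},{"travel":[-1,4,0],"rot":[0.1,0.1,0]},{"travel":[-1,3,0],"rot":[0,0,0]},{"travel":[0,1,0],"rot":[0,0,0]},{"travel":[0,0,0],"rot":[0,0,0]}]'
python3 st.py
python3 - <<'E'
from h import *
c=snap("wrist","w7",(130,120,370,270),3.3);np.save("w7.npy",c,allow_pickle=True)
E
```

```text
time_s: 15.87
ee_pos: [496.4, -31.8, 82.5]
ee_rot: [0.574, 0.413, 0.573, -0.414]
wrist_force: [0.4, -1.6, -6.5]
finger_gap: 0.638
[496.4 -31.8  82.5] [ 0.001 -0.003 -1.   ] tilt fix rot x,y: 0.16 0.04 jaw 18.36 jaw z -0.0 [ 0.4 -1.6 -6.5] 15.8667
```

View pics/w7.png

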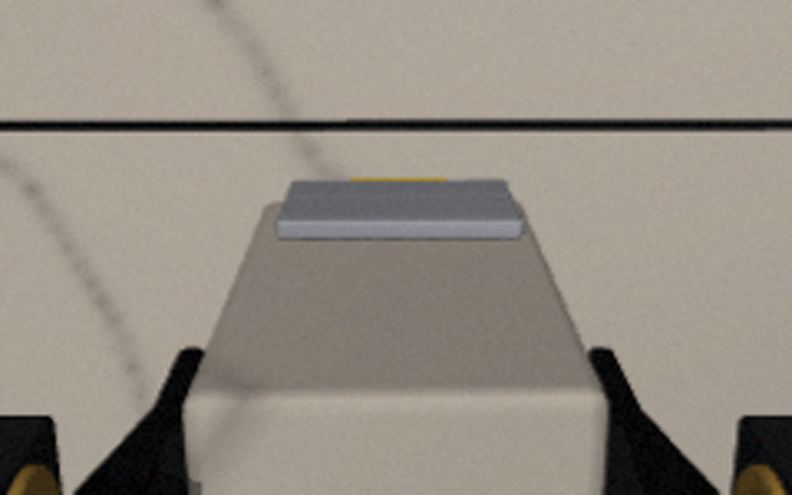

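Beautiful view: the plate's foot edge is at row ≈181 (columns 290–507), parallel to the pencil line at row ≈125, with the weight flush behind.

```bash
python3 - <<'E'
from h import *
c=np.load("w7.npy",allow_pickle=True).item()
g=lambda x,y,z:pt(c,130+x/3.3,120+y/3.3,z)[:2]
L=np.array([g(0,126,30),g(790,125,30)]);P=np.array([g(290,181,32),g(507,181,32)])
d=(L[1]-L[0])/np.linalg.norm(L[1]-L[0]);n=np.array([-d[1],d[0]])
print(L,P,np.linalg.norm(P[1]-P[0]),np.degrees(np.arctan2(d[1],d[0])),n,"gap",(L.mean(0)-P.mean(0))@n,[(L[0]-p)@n for p in P])
E
```

```text
[[405.79813653 -22.32588063]
 [564.12290383  30.32433757]] [[ 4.67404698e+02 -1.40219284e+01]
 [ 5.11239201e+02  4.92348343e-01]] 46.17497078736933 18.39432319986486 [-0.31555502  0.94890728] gap 11.590326507727276 [np.float64(11.560579087703443), np.float64(11.62007392775111)]
```

```bash
python3 -m crank '[{"travel":[-1.5,4,0],"rot":[0.1,0,0]},{"travel":[-1,3,-0.5],"rot":[0,0,0]},{"travel":[-0.5,2,-0.5],"rot":[0,0,0]},{"travel":[0,0,0],"rot":[0,0,0]}]'
python3 st.py
cat > gap.py <<'E'
from h import *
import sys
c=snap("wrist",sys.argv[1],(130,120,370,270),3.3)
im=cv2.imread(f"pics/{sys.argv[1]}_raw.png").astype(float);
g=im.sum(2)
def col(u):  # column profile
    return g[130:200,u]
for u in (170,190,215,230,285,310,330):
    k=g[130:200,u-2:u+3].mean(1); j=int(np.argmin(k[:45])); w=np.clip(k[max(j-6,0):j+7].max()-k[j-2:j+3],0,None); print(u,"line row",round(130+j-2+(w*np.arange(5)).sum()/w.sum(),2),"val",k[j].round())
print("col 250 B,G,R"); 
for r in range(145,196): print(r,im[r,226:231].mean(0).round().astype(int),im[r,248:253].mean(0).round().astype(int)) if r%1==0 and 150<=r<186 else 0
E
python3 gap.py w8
```

```text
time_s: 16.25
ee_pos: [493.9, -23.6, 82.0]
ee_rot: [0.574, 0.414, 0.572, -0.414]
wrist_force: [0.5, -1.4, -7.9]
finger_gap: 0.642
[493.9 -23.6  82. ] [ 0.002 -0.002 -1.   ] tilt fix rot x,y: 0.14 0.13 jaw 18.27 jaw z 0.001 [ 0.5 -1.4 -7.9] 16.25
170 line row 169.86 val 39.0
190 line row 170.02 val 35.0
215 line row 169.56 val 42.0
230 line row 169.63 val 37.0
285 line row 169.44 val 43.0
310 line row 169.44 val 42.0
330 line row 169.34 val 36.0
col 250 B,G,R
150 [154 165 174] [153 165 173]
151 [152 163 172] [153 165 174]
152 [153 165 174] [153 165 174]
153 [151 164 172] [153 165 173]
154 [153 164 174] [152 165 174]
155 [153 165 174] [152 165 173]
156 [153 165 173] [152 164 173]
157 [152 163 172] [153 166 174]
158 [152 164 173] [153 166 174]
159 [153 164 174] [151 164 173]
160 [152 163 174] [153 164 174]
161 [152 163 173] [153 165 174]
162 [152 164 174] [152 164 174]
163 [151 163 172] [152 163 173]
164 [152 164 172] [152 164 174]
165 [152 163 173] [153 164 174]
166 [151 163 171] [152 163 172]
167 [146 158 166] [148 158 169]
168 [103 110 117] [105 112 119]
169 [13 13 12] [15 15 14]
170 [15 13 13] [14 15 14]
171 [55 60 64] [56 60 64]
172 [149 161 169] [152 165 174]
173 [150 162 170] [142 161 173]
174 [142 152 159] [ 64 147 171]
175 [105 100 101] [106 100 101]
176 [103  97  98] [102  98  98]
177 [102  99  98] [102  98  97]
178 [101  96  97] [105  99  99]
179 [108 101 103] [107 103 103]
180 [105 100 100] [105 100 102]
181 [104  99  99] [104  99 100]
182 [105 101 102] [106 101 100]
183 [104  98  99] [103 100  99]
184 [104  99 101] [105 100 101]
185 [106 102 101] [108 103 104]
```

```bash
python3 - <<'E'
from h import *
c=vision.get_calibration("wrist")
n=np.array([-.3156,.9489])
for r in (174.3,175): print((pt(c,250,169.7,30)-pt(c,250,r,32))[:2]@n)
E
python3 -m crank '[{"travel":[-0.5,1.5,-0.5],"rot":[0.1,0.1,0]},{"travel":[-0.3,1,-0.5],"rot":[0,0,0]},{"travel":[0,0,0],"rot":[0,0,0]}]'
python3 st.py;python3 gap.py w9 | awk '/line row/||($1>=164&&$1<182)'
```

```text
2.808425156981329
3.315589341609012
time_s: 16.55
ee_pos: [493.9, -23.0, 82.0]
ee_rot: [0.574, 0.414, 0.572, -0.415]
wrist_force: [1.1, -1.7, -6.9]
finger_gap: 0.641
[493.9 -23.   82. ] [ 0.002 -0.003 -1.   ] tilt fix rot x,y: 0.17 0.11 jaw 18.19 jaw z 0.001 [ 1.1 -1.7 -6.9] 16.55
170 line row 171.02 val 41.0
190 line row 170.82 val 38.0
215 line row 170.66 val 43.0
230 line row 170.69 val 41.0
285 line row 170.37 val 43.0
310 line row 170.23 val 41.0
330 line row 170.24 val 40.0
164 [151 164 173] [152 163 172]
165 [153 165 173] [152 164 173]
166 [152 164 172] [151 163 173]
167 [152 163 172] [152 163 172]
168 [146 158 166] [144 154 163]
169 [105 112 118] [70 74 79]
170 [13 13 14] [14 14 15]
171 [14 13 12] [23 22 22]
172 [55 60 63] [69 74 79]
173 [150 162 169] [142 162 174]
174 [144 154 161] [ 64 146 170]
175 [105 100 102] [105 101 101]
176 [102  99 100] [105 100 100]
177 [100  97  98] [102  96  98]
178 [104 100 101] [105  99 101]
179 [107 100 101] [108 102 103]
180 [105 100 100] [105 100 101]
181 [103  99  99] [104  99 100]
```

```bash
python3 -m crank '[{"travel":[-0.8,2.4,-0.5],"rot":[0.1,0.1,0.2]},{"travel":[-0.2,0.7,-0.7],"rot":[0,0,0]}]'
python3 st.py;python3 gap.py w10 | awk '/line row/||($1>=166&&$1<180)'
```

```text
time_s: 16.77
ee_pos: [493.7, -21.4, 81.9]
ee_rot: [0.574, 0.413, 0.572, -0.414]
wrist_force: [-2.5, -4.3, 2.4]
finger_gap: 0.641
[493.7 -21.4  81.9] [ 0.002 -0.003 -1.   ] tilt fix rot x,y: 0.18 0.1 jaw 18.35 jaw z 0.001 [-2.5 -4.3  2.4] 16.7667
170 line row 172.84 val 39.0
190 line row 172.83 val 42.0
215 line row 172.63 val 37.0
230 line row 172.68 val 45.0
285 line row 172.59 val 42.0
310 line row 172.58 val 42.0
330 line row 172.44 val 41.0
166 [152 164 173] [151 163 173]
167 [152 163 173] [152 164 173]
168 [152 163 172] [151 162 172]
169 [151 162 171] [152 164 173]
170 [147 158 166] [148 159 167]
171 [103 112 118] [103 109 115]
172 [15 15 14] [16 15 15]
173 [16 17 16] [18 38 44]
174 [43 41 40] [ 56 104 121]
175 [103  98  99] [105 100 101]
176 [105 100 101] [103  98  98]
177 [104 100  99] [102  98  97]
178 [105 100  99] [105 100 100]
179 [107 103 102] [106 101 101]
```

```bash
python3 - <<'E'
from h import *
c=vision.get_calibration("wrist")
n=np.array([-.3156,.9489])
for r in (174,174.3,174.6): print((pt(c,250,172.65,30)-pt(c,250,r,32))[:2]@n)
E
```

```text
0.44723966162633993
0.6643444617648131
0.8815811051586088
```

```bash
python3 -m crank '[{"travel":[-0.5,1.6,0],"rot":[0,0,0]},{"travel":[0,0,0],"rot":[0,0,0]}]'
python3 st.py;python3 gap.py w11 | awk '/line row/||($1>=169&&$1<179)'
```

```text
time_s: 16.98
ee_pos: [493.1, -19.6, 81.9]
ee_rot: [0.574, 0.414, 0.572, -0.414]
wrist_force: [-0.3, -2.7, -2.9]
finger_gap: 0.641
[493.1 -19.6  81.9] [ 0.002 -0.003 -1.   ] tilt fix rot x,y: 0.17 0.11 jaw 18.33 jaw z 0.001 [-0.3 -2.7 -2.9] 16.9833
170 line row 175.09 val 220.0
190 line row 175.07 val 222.0
215 line row 174.98 val 210.0
230 line row 174.75 val 222.0
285 line row 174.96 val 124.0
310 line row 174.9 val 124.0
330 line row 174.86 val 41.0
169 [152 163 171] [151 162 171]
170 [150 162 171] [152 163 172]
171 [153 164 173] [151 162 171]
172 [150 162 170] [152 164 172]
173 [140 152 160] [142 161 172]
174 [81 84 89] [ 67 143 167]
175 [105 100 102] [107 100 101]
176 [103  98  98] [104  99 100]
177 [103  98  97] [101  96  97]
178 [105 100 100] [104  99  99]
```

```bash
sed -i 's/k\[:45\]/k[:60]/; s/(170,190,215,230,285,310,330)/(150,170,190,205,300,310,330,350)/' gap.py
sed -i '/^print("col/,$d' gap.py
cat >> gap.py <<'E'
rows=[]
for u in (150,170,190,205,300,310,330,350):
    k=g[130:200,u-2:u+3].mean(1);j=int(np.argmin(k));w=np.clip(400-k[j-3:j+4],0,None);rows.append((u,130+j-3+(w*np.arange(7)).sum()/w.sum()))
a=np.polyfit(*zip(*rows),1);rl=np.polyval(a,250)
print("fit",rl.round(2),"slope deg",np.degrees(a[0]).round(2)); n=np.array([-.3156,.9489])
print("gap",[((pt(c,250,rl,30)-pt(c,250,r,32))[:2]@n).round(2) for r in (174,174.3,174.6)])
E
python3 gap.py w12
```

```text
150 line row 175.43 val 45.0
170 line row 175.44 val 43.0
190 line row 175.45 val 43.0
205 line row 175.34 val 37.0
300 line row 175.08 val 38.0
310 line row 175.09 val 41.0
330 line row 174.85 val 34.0
350 line row 174.84 val 32.0
fit 175.22 slope deg -0.19
gap [np.float64(-1.43), np.float64(-1.21), np.float64(-0.99)]
```

```bash
python3 -m crank '[{"travel":[0.3,-1.1,-0.5],"rot":[0,0,0]},{"travel":[0,0,-0.6],"rot":[0,0,0]}]'
python3 st.py;python3 gap.py w13 | tail -2
```

```text
time_s: 17.25
ee_pos: [493.3, -19.8, 81.8]
ee_rot: [0.574, 0.413, 0.573, -0.414]
wrist_force: [-4.0, -4.5, 5.7]
finger_gap: 0.639
[493.3 -19.8  81.8] [ 0.001 -0.002 -1.   ] tilt fix rot x,y: 0.11 0.05 jaw 18.37 jaw z 0.0 [-4.  -4.5  5.7] 17.25
fit 175.08 slope deg -0.11
gap [np.float64(-1.32), np.float64(-1.11), np.float64(-0.89)]
```

```bash
python3 -m crank '[{"travel":[0.5,-1.5,0.6],"rot":[0,0,0]},{"travel":[0.2,-0.5,0],"rot":[0,0,0]}]'
python3 st.py;python3 gap.py w14 | tail -2
```

```text
time_s: 17.47
ee_pos: [493.7, -21.0, 81.8]
ee_rot: [0.574, 0.413, 0.573, -0.414]
wrist_force: [-1.6, -2.8, 1.5]
finger_gap: 0.642
[493.7 -21.   81.8] [ 0.001 -0.001 -1.   ] tilt fix rot x,y: 0.05 0.03 jaw 18.41 jaw z 0.0 [-1.6 -2.8  1.5] 17.4667
fit 173.49 slope deg -0.06
gap [np.float64(-0.16), np.float64(0.06), np.float64(0.28)]
```

On the line with the weight standing. Release.

```bash
python3 -m crank '[{"travel":[0,0,0],"rot":[0,0,0]},{"travel":[0,0,0],"rot":[0,0,0]},{"travel":[0,0,0],"rot":[0,0,0]},{"travel":[0,0,0],"rot":[0,0,0]}]' 0.6
python3 st.py;python3 gap.py w15 | tail -2
```

```text
time_s: 17.85
ee_pos: [496.0, -18.2, 82.7]
ee_rot: [0.575, 0.415, 0.573, -0.411]
wrist_force: [-0.0, 0.5, -0.6]
finger_gap: 0.784
[496.  -18.2  82.7] [ 0.005  0.003 -1.   ] tilt fix rot x,y: -0.16 0.29 jaw 18.48 jaw z 0.006 [-0.   0.5 -0.6] 17.85
fit 175.87 slope deg -0.06
gap [np.float64(-1.9), np.float64(-1.68), np.float64(-1.46)]
```

View pics/w15.png

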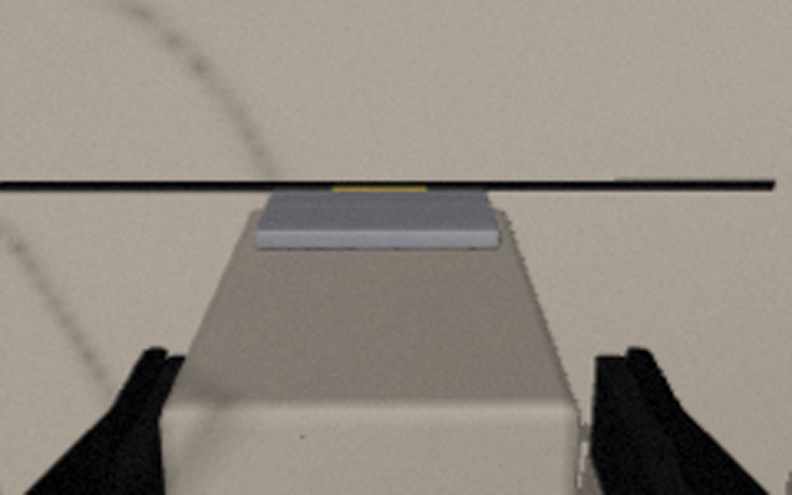

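The plate foot (row ≈188) lies along the line (row ≈185), and the weight stands flush behind it. The left finger is close to the weight, so I centre, open fully and rise.

```bash
python3 -m crank '[{"travel":[-2.5,-1,0],"rot":[0,0,0]},{"travel":[-0.5,0,0],"rot":[0,0,0]},{"travel":[0,0,3],"rot":[0,0,0]}]' 1
python3 st.py
python3 -m crank '[{"travel":[0,0,15],"rot":[0,0,0]},{"travel":[0,0,20],"rot":[0,0,0]},{"travel":[0,0,20],"rot":[0,0,0]},{"travel":[0,0,30],"rot":[0,0,0]},{"travel":[0,0,30],"rot":[0,0,0]}]'
python3 -m crank '[{"travel":[-10,-30,20],"rot":[0,0,0]},{"travel":[-10,-38,15],"rot":[0,0,0]},{"travel":[-5,-38,0],"rot":[0,0,0]},{"travel":[0,-35,0],"rot":[0,0,0]},{"travel":[0,0,0],"rot":[0,0,0]}]'
python3 st.py
python3 - <<'E'
from h import *
c=snap("wrist","w16",None,1.5);np.save("w16.npy",c,allow_pickle=True);snap("top","t16");snap("scene","s16")
a=[cv2.imread(f"pics/{n}_raw.png") for n in("w16","s16","t16")]
a[1]=a[1][120:320,110:430]
h=[cv2.resize(a[0],(400,300)),cv2.resize(a[1],(400,250)),cv2.resize(a[2],(400,300))]
out=np.zeros((600,800,3),np.uint8);out[:300,:400]=h[0];out[:250,400:]=h[1];out[300:,:400]=h[2]
w=cv2.resize(a[2][140:260,60:193],(400,300));out[300:,400:]=w
cv2.imwrite("pics/final.png",out)
E
```

```text
time_s: 18.15
ee_pos: [493.0, -18.4, 85.9]
ee_rot: [0.575, 0.415, 0.573, -0.411]
wrist_force: [-0.4, 0.4, -0.4]
finger_gap: 0.943
[493.  -18.4  85.9] [ 0.006  0.004 -1.   ] tilt fix rot x,y: -0.2 0.33 jaw 18.54 jaw z 0.007 [-0.4  0.4 -0.4] 18.15
time_s: 18.57
ee_pos: [487.0, -17.8, 199.3]
ee_rot: [0.571, 0.413, 0.578, -0.413]
wrist_force: [2.2, -0.0, -0.4]
finger_gap: 1.002
time_s: 18.98
ee_pos: [464.7, -161.3, 247.5]
ee_rot: [0.579, 0.412, 0.573, -0.407]
wrist_force: [-0.4, -1.0, 0.2]
finger_gap: 0.998
[ 464.7 -161.3  247.5] [ 0.011  0.001 -1.   ] tilt fix rot x,y: -0.05 0.63 jaw 19.13 jaw z 0.011 [-0.4 -1.   0.2] 18.9833
```

View pics/final.png

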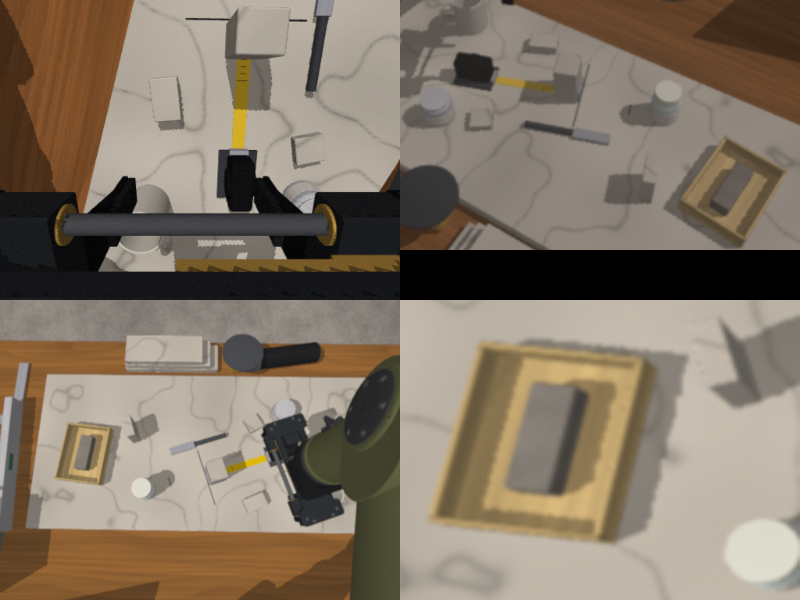

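The weight is upright behind the plate at the line, the brick lies flat in the tray, and the bystanders are in place. A quick creep check, then hand in.

```bash
python3 -m crank '[{"travel":[0,0,3],"rot":[0,0,0]},{"travel":[0,0,0],"rot":[0,0,0]},{"travel":[0,0,0],"rot":[0,0,0]},{"travel":[0,0,0],"rot":[0,0,0]},{"travel":[0,0,0],"rot":[0,0,0]}]' >/dev/null
python3 - <<'E'
from h import *
from cell import job
snap("scene","s17")
a,b=[cv2.imread(f"pics/{n}_raw.png")[150:210,195:270].astype(np.float32).mean(2) for n in("s16","s17")]
sh,_=cv2.phaseCorrelate(a,b);wb=[x[8:45,20:65] for x in(a,b)]
d=np.abs(a-b);print("shift px",sh,"mean/max diff",d.mean(),d.max())
if d[5:50].mean()<4: print(job.close_job())
E
```

```text
shift px (0.46131268166374895, -0.006327220907394349) mean/max diff 0.63555557 3.0
the job is handed in; nothing more can be done
None
```

The job is done and handed in at about 19.5 s of the 59 s allowed.

- **Brick:** it lies flat on the tray floor, clear of the walls in the final scene and top views.
- **Weight and plate:** I lowered the weight into the gap, pushed the plate out about 98 mm and let go. With the jaws open, the weight stood upright and flush behind the plate.
- **Line check:** just before release, the wrist camera measured the plate's outer face at 0.1 mm from the middle of the line. After release the script printed −1.7 mm. That figure assumed the arm hadn't moved, and it had drifted. Reading the picture by hand gave roughly 0.3 mm, which I didn't recompute.
- **Holding check:** two scene pictures about 0.45 s apart showed almost no change around the weight and plate (mean 0.6 and at most 3 grey levels). Phase correlation reported a 0.46-pixel shift, which I take as noise given how small the differences are.
- **Other things:** the rest looked untouched in the final views, but I did not measure the mug, jar, tin or wedge again.
- **Near misses:** the last joint reached its limit of −2.69 once while turning, so I turned the other way. The brick pressed on the tray floor with about 32 N (wrist reading), and I eased off at once.

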